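Reload a water filter and hold its bayonet collar home

TASK

Reload the washer's water filter on the worktop: stand the new white cartridge squarely in the bore of the filter housing, slip the steel screen disc over its spigot and down into the neck, then fit the knurled collar over the neck. Its keyways are out of sight, so turn it on the pins until it drops over them, then press it fully home against the spring and finish while still holding it pressed down there, so that I can fold the locking clip over; leave everything else on the worktop alone.

Things in the scene. Friction and masses are not known exactly. Their poses are not given: they have to be found in the camera images.
- housing: filter housing, fixed: round stainless bowl 84 mm across on a 110 mm square foot; two brass pipe stubs along its y axis, reaching 73 mm out, 48 mm up; drain cock on the -x side, folded-down clip on the +x side. Above its flat shoulder (81 mm over the worktop) rises a bare steel neck with an upright bore. Origin: centre of the underside, z up along the bore
- rim (a point): centre of the neck's rim, the bore's mouth, 115 mm above the worktop, axes as the housing's. Neck 45 mm outside, its top 7 mm tapering to 41 mm; bore 38 mm
- pins (a point): on the bore's axis, level with the tops of the pins, 12 mm below the rim. Four pins, 6 mm wide and 5 mm high, stand out of the neck 90 deg apart to a radius of 28 mm; the angle at which they stand to the housing's axes differs each time and is not given
- seat (a point): on the bore's axis, 84 mm below the rim: top of the sprung seat inside the bore, unloaded. The seat bears 5 N before it gives, then 0.7 N more per mm, for up to 12 mm
- cartridge: new filter cartridge, standing: white pleated cylinder 33 mm across, 75 mm tall, chamfered foot, with a white spigot 10 mm across and 36 mm tall on top to hold it by (111 mm in all); about 120 g. Origin: centre of its underside, z up. Standing on the seat, the body's top is 9 mm below the rim, the spigot's tip 27 mm above it; all 6 mm lower when the collar is home
- disc: screen disc, lying hub up: steel plate 34 mm across, 15 mm thick, lower edge chamfered; on it a tubular hub 19 mm across, 20 mm tall, to hold it by (35 mm in all); a 15 mm hole through both takes the spigot; 50 g. Origin: centre of its underside, z up. On the seated cartridge its underside is 9 mm below the rim, its plate's top 6 mm above; 6 mm lower when the collar is home
- collar: knurled aluminium bayonet collar, right way up: grip 67 mm across on a plain foot ring 76 mm across, 5 mm thick (fingertips can push on it); 36 mm tall, open below; on top a 6 mm inward flange with a 28 mm hole; bore 48 mm with four full-length keyways 12 mm wide, 90 deg apart, hidden inside, at an angle not given; 120 g. Origin: centre of its lower edge, z up
- flange (a point): on the collar's axis, underside of its flange, 30 mm above its lower edge. It is 18 mm above the rim while the collar rests on the pins. Turned either way (a quarter turn at most, keyways pass the pins within about 5 deg) the collar can drop: at 6 mm the flange meets the disc, then the spring gives until the flange lies on the rim (home). Holding it there takes about 7 N; let go, it rises
- spent: bystander: the spent cartridge, fat and brown with grey ends, 45 mm across, 118 mm long, lying in a white tray (150 x 110 x 28 mm); leave alone. Origin under its middle
- detergent: bystander: white detergent bottle, 84 mm across, 240 mm tall, origin centre of underside
- softener: bystander: grey softener bottle, 68 mm across, 190 mm tall, origin centre of underside
- scoop_cup: bystander: white measuring cup, 72 mm across, 70 mm tall, origin centre of underside
- spanner: bystander: steel spanner 200 mm long lying along its x axis
- brush: bystander: brush 220 mm long lying along its x axis
- oring: bystander: flat grey rubber ring 60 mm across, 5 mm thick, lying on the worktop
Mind the look-alikes: they are no part of the job. What is shaped like the housing but red is not meant.

How it is judged:
By the outcome, as a careful person would: the job done as asked, in the order asked, and still so for the second after the job is handed in, while the arm keeps its last pose, push and grip.
It also fails if it takes over 72 s, if anything falls off the work surface, if the arm or the gripper's body presses on something with over 40 N, if the wrist force passes 120 N, or if a joint passes its speed limit or range.

ROBOT

A 6-joint arm with a two-finger parallel gripper is mounted at the origin on the work surface. World frame = base frame: x ahead of the robot, y to its left, z up, the work surface at z = 0. Lengths are in m, angles in rad, forces in N, time in s.
With the tool pointing down it reaches from about 0.35 to 0.875 m from the base axis. Payload 15.5 kg.
Tool frame: the origin (TCP) lies midway between the tips of the shut fingers; the grasp point (between the pads) lies 19 mm behind it; z points along the fingers, y is the line along which they close (so a half turn about z gives the same grasp; the last joint's range is limited). The gripper opens to 85 mm and grips with 20 to 120 N. Pads are 22 mm wide; open, the fingers measure 114 mm over their backs; the gripper's body (76 mm by 85 mm) begins 54 mm behind the grasp point. The pads swing forward as they close: fully open they stand 13 mm farther back than shut.
Start: joints at [-1.3, 0.494, 1.345, -0, 1.302, -0.096], TCP at [0.224, -0.584, 0.231] pointing down, gripper open.
Joint ranges: [-2.91, 2.91], [-0.82, 2.16], [0.22, 2.67], [-1.22, 4.37], [0.12, 2.79], [-3.08, 3.08]. Speed limits (rad/s): [1.89, 1.89, 2.57, 3.01, 3.01, 3.01].

INTERFACE

Orientations are given as a rotation vector (axis times angle).
In Python, from bench import state, grab_frame, sign_off, look_for, outline_of, mark_of gives the robot as it stands.
- The arm moves only by the tool servo_tool, never from a script. Its argument "commands" is a list of rows, each a list of 3 entries, a list of its own where there are three numbers: the turn, a rotation vector about the tool's x, y, z in fractions of the full range, 1 being pi/2 rad, then the shift along the tool's x, y, z in fractions of the full range, 1 being 400 mm, then the finger opening in mm, from 0 to 85.4. In form: [[[ax, ay, az], [x, y, z], grip], ...]. A call has 1 to 12 rows; each row is the pose to reach, as a shift and turn from the pose commanded when the call began, along the tool's axes at that moment; what a row does not reach only later rows make up. A row lasts 1/12 s, in which the tool goes at most 41.7 mm and 7.16 degrees, less where a joint would pass 70% of its speed; a pose out of reach is approached as far as the arm can. A shift or turn number past 1, either way, is cut back to 1. A call with a gripper value outside its range is refused whole. The fingers move at their own pace and stop on an object; "grip_force" is the grip in N (left out, the last holds). Time passes only in rows, so rows that repeat a pose let the fingers close. It gives the time, the measured TCP pose, the force, the opening and the grip force at its end, in the units of the state.
- state(): the state, without advancing time (a new reading comes with each control period).
- grab_frame(name): name is "side" or "top"; returns a dict with "color" (400x640x3 uint8, red, green, blue), "range_z" (400x640 float32, m along the optical axis (not along the pixel's ray), 0 where there is no reading), "fx", "fy", "cx", "cy" (pixels), "k1" (the pictures are not rectified: a ray, as slopes to the right and down, at radius r is drawn at 1 + k1 r^2 times it, then the intrinsics apply), "pose" (4x4, takes a point from camera to world coordinates). Camera axes: x right, y up, looking along -z (the intrinsics and any distortion apply to the point x, -y, -z); pixel columns grow to the right and rows downward; lengths in m; the calibration is good to about 2 mm. A picture is of the moment at which its call begins.
- sign_off(): hands the job in; it is judged then, once.
Trained networks look in a picture, given as the dict that the camera call returned (one of the last four; its "shot" number tells which), for a name from the list of things; names that differ only in an ending like _2 or _b are one class to them, and where a whole thing is asked for, a point or a joint stands for the part that bears it (a point fixed in the world has none). Each returns a list of dicts, best first, with "confidence" (0 to 1); they miss things now and then, are a little off and sometimes report something else, mostly with a low value. They report only what shows in the picture. A call takes as long as a camera call. They do not tell look-alikes from the thing itself.
- look_for(query, picture): "uv" ([column, row] in pixels, amid what is visible of it).
- outline_of(query, picture): "mask" (400x640 bool, what is visible of it) and "uv" ([column, row] in pixels, amid what is visible of it).
- mark_of(query, picture): "uv" ([column, row] in pixels: a listed point, or the origin of a listed thing).
The state is a dict: "t": time; "q": joint angles; "qvel": joint speeds; "tau": joint torques, N m; "ee_pos": TCP position; "ee_rot": TCP orientation; "force": force on the tool from outside, world axes, zero at the start; "wrist_torque": the same for the moment, N m; "gripper_width": finger opening in m; "grip_force": force on a finger pad.
Only numpy, scipy, OpenCV 4.12 (cv2) and the standard library are available. Lean on these libraries where they do the work, as an engineer would, in place of code of your own. Each camera call takes 0.05 s, during which the arm holds its last target. There are 200 camera calls.

## Working session

There is one attempt and no reset: what is moved stays moved. The work goes in short steps, Python scripts to look and compute and a tool call to move; the robot and the scene stay as the last step left them, time stands still between calls to the robot, and variables do not carry over. Pictures are saved under pics/ and viewed, at most 13 in all, crops included, and the job is handed in when it is done.

Besides the shell and the picture viewer there is one more tool, called as name(argument=value, ...), one argument or row to a line, values as JSON. servo_tool: Moves the arm, as the interface text tells. Its arguments: {"type":"object","properties":{"commands":{"type":"array"},"grip_force":{"type":"number"}},"required":["commands"]}

```bash
ls; mkdir -p pics
cat > h.py <<'E'
import numpy as np, cv2
from bench import *
from scipy.spatial.transform import Rotation as R
def save(f,n,box=None,s=1):
    c=f["color"][...,::-1]
    if box: c=c[box[1]:box[3],box[0]:box[2]]
    cv2.imwrite("pics/"+n,cv2.resize(c,None,fx=s,fy=s))
def ray(f,uv):
    x=(uv[0]-f["cx"])/f["fx"]; y=(uv[1]-f["cy"])/f["fy"]; u,v=x,y
    for _ in range(20):
        k=1+f["k1"]*(u*u+v*v); u,v=x/k,y/k
    return np.array([u,-v,-1.])
def at_z(f,uv,z):
    P=f["pose"]; d=P[:3,:3]@ray(f,uv); o=P[:3,3]
    return o+d*(z-o[2])/d[2]
def at_d(f,uv):
    P=f["pose"]; c,r=int(round(uv[0])),int(round(uv[1])); w=f["range_z"][r-1:r+2,c-1:c+2]; w=w[w>0]
    if not len(w): return np.full(3,np.nan)
    return P[:3,:3]@(ray(f,uv)*np.median(w))+P[:3,3]
def cloud(f):
    H,W=f["range_z"].shape; uu,vv=np.meshgrid(np.arange(W),np.arange(H))
    x=(uu-f["cx"])/f["fx"]; y=(vv-f["cy"])/f["fy"]; u,v=x.copy(),y.copy()
    for _ in range(20):
        k=1+f["k1"]*(u*u+v*v); u,v=x/k,y/k
    p=np.stack([u,-v,-np.ones_like(u)],-1)*f["range_z"][...,None]
    return p@f["pose"][:3,:3].T+f["pose"][:3,3]
E
python3 - <<'E'
from h import *
np.set_printoptions(precision=4,suppress=True)
s=state();print(s["t"],s["ee_pos"],s["ee_rot"],s["force"])
for n in("top","side"):
    f=grab_frame(n);save(f,n+"0.png");print(n,f["pose"],f["fx"],f["k1"])
    for q in("housing","rim","pins","cartridge","disc","collar","flange","spent"):
        fn=mark_of
        for m in fn(q,f)[:3]:print(q,np.round(m["uv"],1),round(m["confidence"],2),at_d(f,m["uv"]))
E
```

```text
pics
0.0 [ 0.2235 -0.5833  0.2307] [-3.088  -0.5712  0.0001] [ 0.4405 -0.6981 -0.198 ]
top [[ 0.0079  0.9852 -0.1712  0.2892]
 [-0.9999  0.0104  0.0137  0.0192]
 [ 0.0153  0.171   0.9851  1.8155]
 [ 0.      0.      0.      1.    ]] 498.1624237411466 0.04727008114920272
housing [346.5 175.9] 0.86 [ 0.7138 -0.105   0.0359]
housing [400.9 164.1] 0.77 [ 0.7493 -0.2978  0.0785]
housing [309.3 215.7] 0.72 [0.5534 0.0293 0.1092]
rim [406.3 155.3] 0.94 [ 0.8018 -0.3313  0.0095]
rim [347.  169.5] 0.92 [ 0.7395 -0.1073  0.0298]
rim [307.  207.4] 0.76 [0.5885 0.038  0.0744]
pins [308.1 211.7] 0.97 [0.58   0.0342 0.0318]
pins [347.1 166.7] 0.76 [ 0.7557 -0.1092  0.0083]
pins [406.2 154. ] 0.63 [ 0.8066 -0.3308  0.0103]
cartridge [397.1 252. ] 0.53 [ 0.4337 -0.279   0.0734]
cartridge [438.1 259.3] 0.42 [ 0.4148 -0.4397  0.0012]
disc [383.6 199. ] 0.47 [ 0.6349 -0.2445  0.0053]
disc [439.9 261.3] 0.32 [ 0.4077 -0.446   0.0009]
collar [242.  245.2] 0.53 [0.4588 0.2726 0.0054]
collar [277.6 272. ] 0.39 [0.3635 0.1418 0.0022]
flange [240.4 243.4] 0.81 [0.4651 0.2783 0.0073]
spent [244.4 185.7] 0.85 [
[... 251 characters left out ...]
  0.0489]
housing [306.1 222.2] 0.94 [ 0.571  -0.0125  0.0117]
housing [357.1 244.7] 0.85 [ 0.7057 -0.1451  0.0165]
rim [360.9 208. ] 0.91 [0.7416 0.0527 0.0165]
rim [302.6 186.5] 0.78 [0.5639 0.0474 0.0995]
rim [397.9 249.2] 0.63 [ 0.8188 -0.147  -0.0018]
pins [393.4 252.6] 0.88 [ 0.7759 -0.2794  0.0817]
pins [364.9 208.8] 0.69 [0.754  0.0524 0.0134]
pins [305.7 189.2] 0.62 [0.5721 0.0094 0.1102]
cartridge [253.7 288.7] 0.61 [ 0.434  -0.3053  0.0071]
disc [330.8 273.9] 0.5 [ 0.6251 -0.2635  0.0118]
disc [278.9 158.1] 0.34 [0.4827 0.4669 0.0052]
collar [273.5 189.6] 0.57 [ 0.4683  0.2232 -0.0008]
flange [270.6 175.4] 0.82 [0.4578 0.285  0.0224]
spent [334.  180.2] 0.72 [0.6744 0.2469 0.0162]
```

Run:
```python
from h import *
a=cv2.imread("pics/top0.png")[130:310,200:470];b=cv2.imread("pics/side0.png")[110:330,200:470]
cv2.imwrite("pics/t0z.png",cv2.resize(a,None,fx=2.9,fy=2.9,interpolation=cv2.INTER_CUBIC))
cv2.imwrite("pics/s0z.png",cv2.resize(b,None,fx=2.7,fy=2.7,interpolation=cv2.INTER_CUBIC))
```

```text
(no output)
```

View pics/t0z.png

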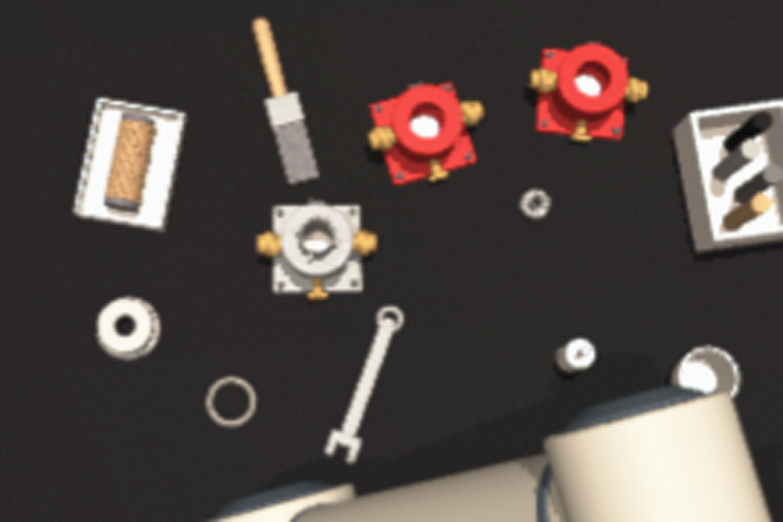

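View pics/s0z.png

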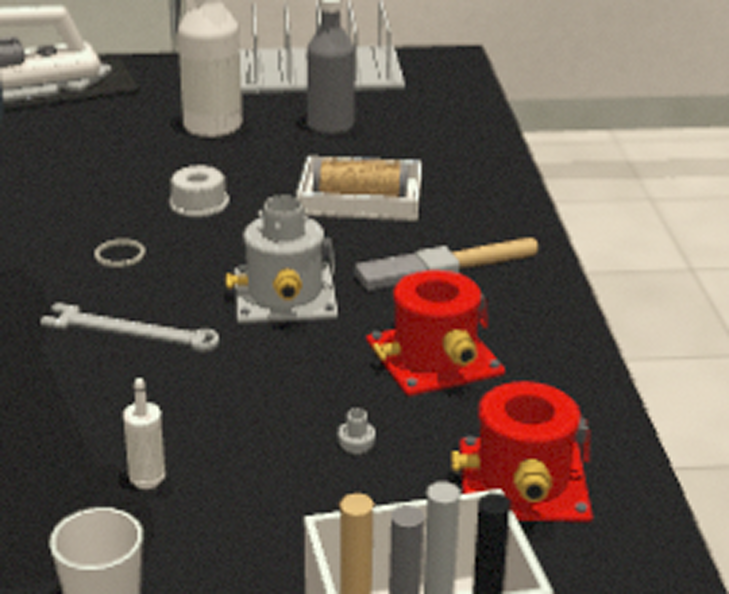

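Top crop: the grey housing is at about pixel (309,214), the collar (243,242), the disc (384,200) and the cartridge (399,252). The red look-alikes are at about (347,173) and (404,160). The side crop agrees. Next I'll measure the positions precisely.

```bash
cat > m.py <<'E'
from h import *
np.set_printoptions(precision=4,suppress=True)
# name -> (mark z, approximate xy)
T={"housing":(0,(.56,.03)),"rim":(.115,(.56,.03)),"pins":(.103,(.56,.03)),"cartridge":(0,(.43,-.28)),"disc":(0,(.63,-.25)),"collar":(0,(.46,.27)),"flange":(.03,(.46,.27))}
def measure(n=3,T=T):
    for cam in("top","side"):
        r={}
        for _ in range(n):
            f=grab_frame(cam)
            for q,(z,xy) in T.items():
                for m in mark_of(q,f):
                    p=at_z(f,m["uv"],z)
                    if np.hypot(*(p[:2]-xy))<.05: r.setdefault(q,[]).append([*p[:2],m["confidence"]]);break
        for q,v in r.items():print(cam,q,np.median(v,0),"sd",np.std(v,0)[:2])
E
python3 - <<'E'
from m import *
measure(4)
f=grab_frame("top");P=cloud(f)
for q,xy,z in(("rim",(.56,.03),.09),("cart",(.43,-.28),.05),("disc",(.63,-.25),.008),("collar",(.46,.27),.02)):
    for cam in("top","side"):
        f=grab_frame(cam);P=cloud(f);m=(np.hypot(P[...,0]-xy[0],P[...,1]-xy[1])<.06)&(P[...,2]>z)&(f["range_z"]>0)
        p=P[m];print(cam,q,len(p),p.mean(0),(p.min(0)+p.max(0))/2,np.percentile(p[:,2],[50,90,99]))
        if q=="rim":
            m=(np.hypot(P[...,0]-xy[0],P[...,1]-xy[1])<.09)&(P[...,2]>.004)&(P[...,2]<.02); 
            if cam=="top": print("foot yaw",cv2.minAreaRect(P[m][:,:2].astype(np.float32)*1000))
E
```

```text
top housing [0.5699 0.0307 0.78  ] sd [0.0034 0.0019]
top rim [0.5792 0.0375 0.925 ] sd [0.0033 0.0027]
top pins [0.5697 0.0314 0.71  ] sd [0.0039 0.0025]
top cartridge [ 0.4403 -0.2875  0.51  ] sd [0.0055 0.0047]
top disc [ 0.6312 -0.2407  0.49  ] sd [0.0028 0.0028]
top collar [0.4653 0.2735 0.625 ] sd [0.0013 0.0058]
top flange [0.4719 0.2637 0.67  ] sd [0.0028 0.0045]
side housing [0.5638 0.0279 0.84  ] sd [0.0017 0.0039]
side rim [0.563  0.0381 0.68  ] sd [0.0027 0.0088]
side pins [0.5759 0.0299 0.8   ] sd [0.0032 0.0056]
side cartridge [ 0.429  -0.2934  0.74  ] sd [0.0013 0.006 ]
side disc [ 0.6306 -0.2489  0.46  ] sd [0.0006 0.0017]
side collar [0.4608 0.2447 0.635 ] sd [0.0072 0.0084]
side flange [0.4633 0.2462 0.82  ] sd [0.006  0.0113]
top rim 73 [0.571  0.0313 0.1061] [0.5695 0.0342 0.1054] [0.1082 0.1166 0.1205]
foot yaw ((559.7410278320312, 29.153221130371094), (177.67987060546875, 172.088134765625), 45.40134048461914)
side rim 195 [0.5692 0.0244 0.1036] [0.5704 0.0271 0.1028] [0.1041 0.1125 0.1148]
top cart 82 [ 0.4354 -0.286   0.0764] [ 0.4362 -0.2872  0.0841] [0.0748 0.0942 0.1133]
side cart 234 [ 0.4345 -0.2966  0.0725] [ 0.4341 -0.2918  0.0807] [0.072  0.0967 0.1098]
top disc 84 [ 0.6286 -0.2494  0.0162] [ 0.6309 -0.2508  0.0243] [0.0134 0.0301 0.0363]
side disc 139 [ 0.6285 -0.2529  0.0194] [ 0.6293 -0.2492  0.0225] [0.0157 0.0318 0.0346]
top collar 259 [0.4674 0.2663 0.0356] [0.4679 0.2658 0.0353] [0.0358 0.0415 0.045 ]
side collar 196 [0.4667 0.2551 0.0307] [0.4653 0.262  0.0291] [0.0322 0.0358 0.0373]
```

```bash
cat > fit.py <<'E'
from h import *
from scipy.optimize import minimize
S=8
def proj(f,P):
    c=(np.asarray(P)-f["pose"][:3,3])@f["pose"][:3,:3]
    u=c[:,0]/-c[:,2];v=-c[:,1]/-c[:,2];k=1+f["k1"]*(u*u+v*v)
    return np.stack([f["cx"]+f["fx"]*u*k,f["cy"]+f["fy"]*v*k],-1)
A=np.linspace(0,2*np.pi,49)[:-1]
def cyl(r0,r1,z0,z1):
    c=np.stack([np.cos(A),np.sin(A)],-1)
    return np.vstack([np.c_[r0*c,np.full(48,z0)],np.c_[r1*c,np.full(48,z1)]])
def box(x,y,z):return np.array([[a,b,c] for a in x for b in y for c in z])
def ycyl(r,z,y0,y1):
    return np.vstack([np.c_[r*np.cos(A),np.full(48,y),z+r*np.sin(A)] for y in(y0,y1)])
M={"cartridge":[cyl(.0165,.0165,.001,.075),cyl(.005,.005,.075,.111)],
"disc":[cyl(.016,.016,0,.002),cyl(.017,.017,.002,.015),cyl(.0095,.0095,.015,.035)],
"collar":[cyl(.038,.038,0,.005),cyl(.0335,.0335,.005,.036)],
"housing":[box((-.055,.055),(-.055,.055),(0,.008)),cyl(.042,.042,.0,.081),cyl(.0225,.0225,.081,.108),cyl(.0225,.0205,.108,.115)],
"neck":[cyl(.0225,.0225,.1,.108),cyl(.0225,.0205,.108,.115)]}
def fit(f,name,xy,thr=75,yaw=None,z=0,pad=16):
    c=proj(f,[[*xy,z+.04]])[0];x0,y0=(c-45).astype(int);n=90
    x0=max(x0,0);y0=max(y0,0)
    g=f["color"][y0:y0+n,x0:x0+n].max(-1).astype(np.float32);h,w=g.shape
    G=cv2.resize(g,None,fx=S,fy=S,interpolation=cv2.INTER_CUBIC)>thr
    def ren(p):
        m=np.zeros((h*S,w*S),np.uint8);a=p[2] if len(p)>2 else 0
        Rz=R.from_euler("z",a).as_matrix()
        for s in M[name]:
            q=(proj(f,s@Rz.T+[p[0],p[1],z])-[x0,y0]+.5)*S-.5
            cv2.fillConvexPoly(m,cv2.convexHull(np.round(q*16).astype(np.int32)),1,shift=4)
        return m
    init=ren([*xy]+([yaw] if yaw is not None else []))
    roi=cv2.dilate(init,np.ones((2*S*5+1,)*2,np.uint8))>0
    cost=lambda p:np.mean((ren(p)>0)[roi]!=G[roi])
    p0=[*xy]+([yaw] if yaw is not None else [])
    sim=np.array([p0]+[[v+(.008 if i<2 else .15)*(i==j) for i,v in enumerate(p0)] for j in range(len(p0))])
    r=minimize(cost,p0,method="Nelder-Mead",options=dict(initial_simplex=sim,xatol=1e-4,fatol=1e-5))
    return r.x,r.fun
E
python3 - <<'E'
from fit import *
np.set_printoptions(precision=4,suppress=True)
for cam in("top","side"):
    f=grab_frame(cam)
    for q,xy,yaw in(("housing",(.57,.03),0.),("cartridge",(.435,-.287),None),("disc",(.63,-.247),None),("collar",(.467,.263),None)):
        for thr in(65,85): print(cam,q,thr,*fit(f,q,xy,thr,yaw))
E
```

```text
top housing 65 [0.57   0.0312 0.0325] 0.11170975619210047
top housing 85 [0.5711 0.0315 0.0268] 0.09705802550486453
top cartridge 65 [ 0.4377 -0.2905] 0.06458750395111158
top cartridge 85 [ 0.4374 -0.2894] 0.035858532644961895
top disc 65 [ 0.6299 -0.247 ] 0.06759317751105495
top disc 85 [ 0.6317 -0.2454] 0.044388292272057275
top collar 65 [0.467 0.266] 0.09598154883349597
top collar 85 [0.4678 0.2677] 0.0744256187350306
side housing 65 [0.5691 0.0279 0.0252] 0.09366616435671665
side housing 85 [0.569  0.0288 0.0369] 0.08561118506855517
side cartridge 65 [ 0.4339 -0.2889] 0.025952587140073608
side cartridge 85 [ 0.4338 -0.289 ] 0.01474886339034423
side disc 65 [ 0.6285 -0.2472] 0.01809354522059799
side disc 85 [ 0.6286 -0.2467] 0.02517708858408723
side collar 65 [0.4666 0.2582] 0.027390825157641786
side collar 85 [0.4668 0.2594] 0.011852494263465048
```

Careful with the scale: shifts go in shares of 400 mm and turns go in shares of pi/2 rad. That gives: 303 mm / 400 = 0.7575, -199 mm / 400 = -0.4975, 21 degrees / 90 = 0.2333.

servo_tool(
  commands=[
    [[0, 0, 0.2333], [0.7575, -0.4975, 0], 40],
    [[0, 0, 0.2333], [0.7575, -0.4975, 0], 40],
    [[0, 0, 0.2333], [0.7575, -0.4975, 0], 40],
    [[0, 0, 0.2333], [0.7575, -0.4975, 0], 40],
    [[0, 0, 0.2333], [0.7575, -0.4975, 0], 40],
    [[0, 0, 0.2333], [0.7575, -0.4975, 0], 40],
    [[0, 0, 0.2333], [0.7575, -0.4975, 0], 40],
    [[0, 0, 0.2333], [0.7575, -0.4975, 0], 40],
    [[0, 0, 0.2333], [0.7575, -0.4975, 0], 40],
    [[0, 0, 0.2333], [0.7575, -0.4975, 0], 40],
    [[0, 0, 0.2333], [0.7575, -0.4975, 0], 40],
    [[0, 0, 0.2333], [0.7575, -0.4975, 0], 40],
  ],
  grip_force=30,
)

```text
t: 5.65
ee_pos: [0.4353, -0.2897, 0.2313]
ee_rot: [3.141, -0.0, -0.0]
force: [-0.6, -0.2, -0.2]
gripper_width: 0.0399
grip_force: 0.0
```

In the tool's units: 143 mm / 400 = 0.3575, 115 mm / 400 = 0.2875.

servo_tool(
  commands=[
    [[0, 0, 0], [0.0025, 0, 0.1], 40],
    [[0, 0, 0], [0.0025, 0, 0.2], 40],
    [[0, 0, 0], [0.0025, 0, 0.2875], 40],
    [[0, 0, 0], [0.0025, 0, 0.3575], 40],
    [[0, 0, 0], [0.0025, 0, 0.3575], 0],
    [[0, 0, 0], [0.0025, 0, 0.3575], 0],
    [[0, 0, 0], [0.0025, 0, 0.3575], 0],
    [[0, 0, 0], [0.0025, 0, 0.3575], 0],
    [[0, 0, 0], [0.0025, 0, 0.3575], 0],
    [[0, 0, 0], [0.0025, 0, 0.3575], 0],
    [[0, 0, 0], [0.0025, 0, 0.3575], 0],
    [[0, 0, 0], [0.0025, 0, 0.3575], 0],
  ],
  grip_force=40,
)

```text
t: 6.65
ee_pos: [0.4367, -0.2897, 0.089]
ee_rot: [3.141, -0.001, 0.002]
force: [-0.7, 0.8, 8.1]
gripper_width: 0.0083
grip_force: 40.0
```

servo_tool(
  commands=[
    [[0, 0, 0], [0, 0, -0.05], 0],
    [[0, 0, 0], [0, 0, -0.125], 0],
    [[0, 0, 0], [0, 0, -0.225], 0],
    [[0, 0, 0], [0, 0, -0.325], 0],
    [[0, 0, 0], [0, 0, -0.375], 0],
    [[0, 0, 0], [0, 0, -0.375], 0],
  ],
)

```text
t: 7.15
ee_pos: [0.438, -0.2907, 0.2431]
ee_rot: [3.137, -0.001, 0.009]
force: [0.0, -0.4, -1.0]
gripper_width: 0.0082
grip_force: 39.5
```

Run:
```python
from fit import *
f=grab_frame("side");save(f,"g1.png",(170,130,350,310),3.3)
s=state();print(s["ee_pos"],s["force"],s["gripper_width"])
p=s["ee_pos"]
for z in(.14,.145,.15,.155):print(z,fit(f,"cartridge",p[:2],80,None,z))
```

```text
[ 0.43719013 -0.29007019  0.24051264] [ 0.68611413 -0.05316895 -1.52294417] 0.00799616741250739
0.14 (array([ 0.43367015, -0.26908408]), np.float64(0.14420815306806412))
0.145 (array([ 0.43442896, -0.2766858 ]), np.float64(0.14531651113841812))
0.15 (array([ 0.43527024, -0.28492778]), np.float64(0.14566562155749513))
0.155 (array([ 0.43621278, -0.2929017 ]), np.float64(0.1507254067222229))
```

View pics/g1.png

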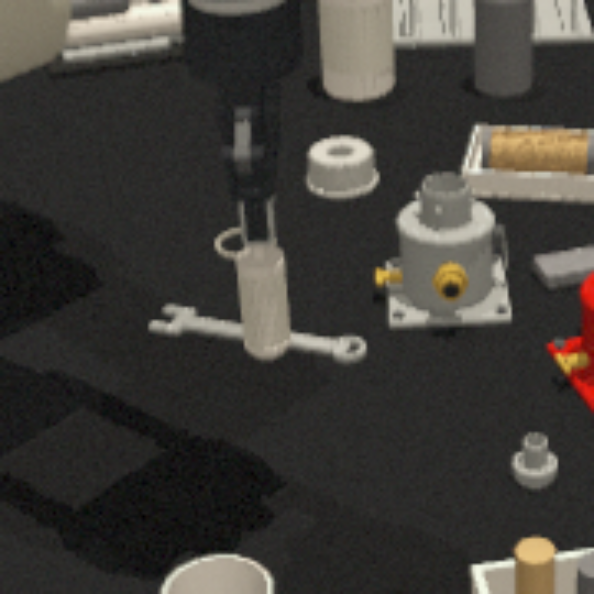

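In the tool's units: -319 mm / 400 = -0.7975, -310 mm / 400 = -0.775.

servo_tool(
  commands=[
    [[0, 0, 0], [0.0375, -0.0875, 0], 0],
    [[0, 0, 0], [0.0775, -0.1825, 0], 0],
    [[0, 0, 0], [0.115, -0.2775, 0], 0],
    [[0, 0, 0], [0.155, -0.3725, 0], 0],
    [[0, 0, 0], [0.195, -0.4675, 0], 0],
    [[0, 0, 0], [0.2325, -0.5575, 0], 0],
    [[0, 0, 0], [0.27, -0.645, 0], 0],
    [[0, 0, 0], [0.3025, -0.725, 0], 0],
    [[0, 0, 0], [0.325, -0.775, 0], 0],
    [[0, 0, 0], [0.3325, -0.7975, 0], 0],
    [[0, 0, 0], [0.3325, -0.7975, 0], 0],
  ],
)

```text
t: 8.12
ee_pos: [0.5693, 0.0313, 0.2368]
ee_rot: [-3.141, -0.003, 0.003]
force: [-0.7, 0.4, -1.4]
gripper_width: 0.0081
grip_force: 39.5
```

Run:
```python
from fit import *
f=grab_frame("side");save(f,"g2.png",(250,130,370,250),5)
s=state();print(s["t"],s["ee_pos"],s["ee_rot"],s["force"],s["gripper_width"])
```

```text
8.1667 [0.56896294 0.02993687 0.23697082] [ 3.14148093e+00  1.31628415e-03 -3.37166582e-03] [-0.63288762  0.22649076 -1.68072203] 0.008071815012339952
```

View pics/g2.png

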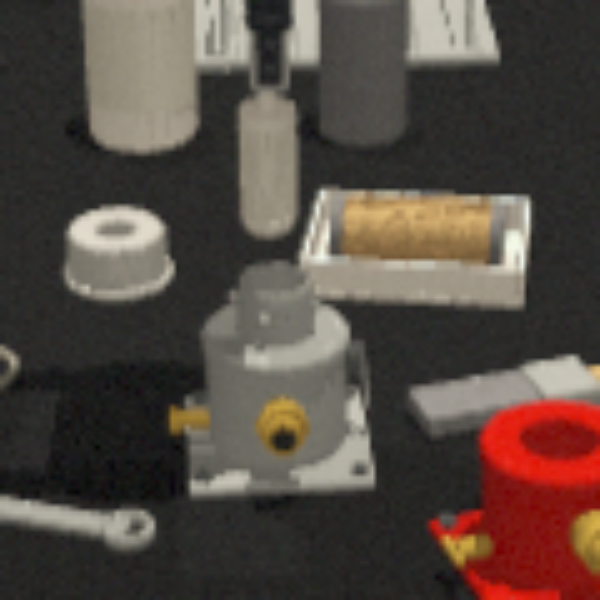

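```bash
cat > edge.py <<'E'
from fit import *
def edges(f,rows,c0,hw=14):
    "subpixel left/right column of the bright thing about c0"
    o=[]
    for r in rows:
        g=f["color"][r].max(-1).astype(float);x=np.arange(int(c0)-hw,int(c0)+hw+1)
        v=g[x];d=np.diff(v);k=len(x)//2
        w=lambda a,b,sg:(lambda q:np.sum(q*(x[a:b]+.5))/q.sum())(np.clip(sg*d[a:b],0,None)**2)
        o.append((w(0,k,1),w(k,len(d),-1)))
    return np.array(o)
E
python3 - <<'E'
from edge import *
np.set_printoptions(precision=2,suppress=True)
f=grab_frame("side");s=state();t=np.array(s["ee_pos"])
e=edges(f,range(153,172,2),303.5);print(e.T,e.mean(1))
n=edges(f,range(187,198,1),305.2);print(n.T,n.mean(1))
print("model neck rim",proj(f,[[.569,.0285,.115]]),proj(f,[[.569,.0285,.09]]),"cart bottom/top for tool axis",proj(f,[[*t[:2],t[2]-.089]]),proj(f,[[*t[:2],t[2]-.014]]))
E
```

```text
[[297.17 297.35 297.3  297.38 297.37 297.43 297.51 297.4  297.46 297.42]
 [308.59 308.65 308.63 308.58 308.54 308.54 308.56 308.89 310.68 311.55]] [302.88 303.   302.96 302.98 302.95 302.98 303.03 303.14 304.07 304.49]
[[297.03 295.87 295.93 296.05 294.15 294.42 297.67 297.25 298.24 300.68
  299.63]
 [313.14 315.81 316.94 313.6  315.98 317.21 318.08 318.26 318.28 318.26
  318.43]] [305.08 305.84 306.43 304.82 305.06 305.81 307.87 307.75 308.26 309.47
 309.03]
model neck rim [[304.42 184.72]] [[304.57 192.26]] cart bottom/top for tool axis [[304.16 174.42]] [[303.69 150.55]]
```

In the tool's units: 38 mm / 400 = 0.095, 35 mm / 400 = 0.0875.

servo_tool(
  commands=[
    [[0, 0, 0], [0.0075, 0, 0.025], 0],
    [[0, 0, 0], [0.0075, 0, 0.05], 0],
    [[0, 0, 0], [0.0075, 0, 0.07], 0],
    [[0, 0, 0], [0.0075, 0, 0.08], 0],
    [[0, 0, 0], [0.0075, 0, 0.0875], 0],
    [[0, 0, 0], [0.0075, 0, 0.095], 0],
    [[0, 0, 0], [0.0075, 0, 0.095], 0],
  ],
)

```text
t: 8.8
ee_pos: [0.5724, 0.0294, 0.1998]
ee_rot: [-3.142, 0.001, 0.001]
force: [-0.1, 0.4, -2.0]
gripper_width: 0.0083
grip_force: 39.5
```

Run:
```python
from edge import *
np.set_printoptions(precision=2,suppress=True)
f=grab_frame("side");s=state();print(s["t"],s["ee_pos"],s["force"],s["wrist_torque"])
save(f,"g3.png",(265,135,345,215),7)
e=edges(f,range(163,182,2),304.5);print(e.T,e.mean(1))
```

```text
8.85 [0.57 0.03 0.2 ] [-0.26  0.86 -1.33] [ 0.04 -0.01 -0.  ]
[[298.71 298.57 298.68 298.55 298.51 298.98 298.76 298.89 298.7  298.84]
 [309.76 310.46 312.62 311.57 311.9  312.36 314.39 315.31 313.96 315.26]] [304.23 304.52 305.65 305.06 305.2  305.67 306.57 307.1  306.33 307.05]
```

View pics/g3.png

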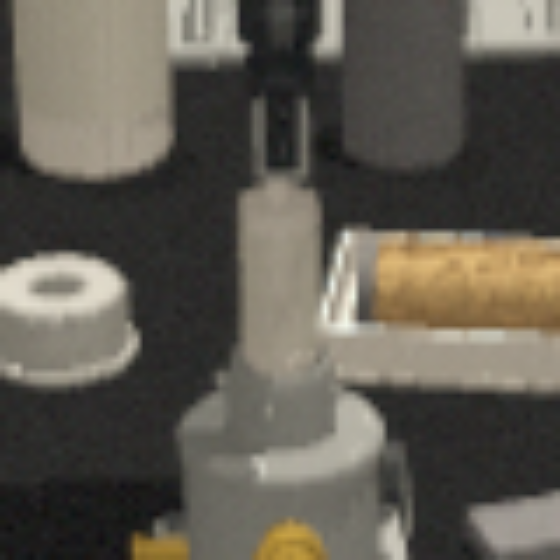

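In the tool's units: 36 mm / 400 = 0.09, 24 mm / 400 = 0.06.

servo_tool(
  commands=[
    [[0, 0, 0], [0.0025, 0, 0.015], 0],
    [[0, 0, 0], [0.0025, 0, 0.035], 0],
    [[0, 0, 0], [0.0025, 0, 0.06], 0],
    [[0, 0, 0], [0.0025, 0, 0.09], 0],
  ],
)

```text
t: 9.18
ee_pos: [0.5737, 0.0295, 0.1635]
ee_rot: [3.142, -0.001, 0.001]
force: [0.5, -0.3, -1.2]
gripper_width: 0.0082
grip_force: 39.5
```

In the tool's units: 42 mm / 400 = 0.105, 40 mm / 400 = 0.1.

servo_tool(
  commands=[
    [[0, 0, 0], [0, 0, 0.03], 0],
    [[0, 0, 0], [0, 0, 0.06], 0],
    [[0, 0, 0], [0, 0, 0.085], 0],
    [[0, 0, 0], [0, 0, 0.1], 0],
    [[0, 0, 0], [0, 0, 0.105], 0],
    [[0, 0, 0], [0, 0, 0.105], 0],
  ],
)

```text
t: 9.68
ee_pos: [0.5734, 0.0295, 0.1218]
ee_rot: [-3.142, 0.001, 0.001]
force: [0.4, 0.5, -0.9]
gripper_width: 0.0078
grip_force: 39.5
```

In the tool's units: -85 mm / 400 = -0.2125, -75 mm / 400 = -0.1875.

servo_tool(
  commands=[
    [[0, 0, 0], [0, 0, 0.005], 0],
    [[0, 0, 0], [0, 0, 0.005], 0],
    [[0, 0, 0], [0, 0, 0.005], 30],
    [[0, 0, 0], [0, 0, 0.005], 30],
    [[0, 0, 0], [0, 0, 0.005], 30],
    [[0, 0, 0], [0, 0, 0.005], 30],
    [[0, 0, 0], [0, 0, -0.025], 36],
    [[0, 0, 0], [0, 0, -0.1], 40],
    [[0, 0, 0], [0, 0, -0.1875], 40],
    [[0, 0, 0], [0.035, 0.0875, -0.2125], 40],
    [[0, 0, 0], [0.055, 0.175, -0.2125], 40],
  ],
)

```text
t: 10.6
ee_pos: [0.5978, -0.0405, 0.2112]
ee_rot: [3.141, 0.004, 0.01]
force: [1.9, -0.7, -0.3]
gripper_width: 0.0402
grip_force: 0.0
```

In the tool's units: 206 mm / 400 = 0.515, 200 mm / 400 = 0.5.

servo_tool(
  commands=[
    [[0, 0, 0], [0.0125, 0.09, 0], 40],
    [[0, 0, 0], [0.025, 0.1825, 0], 40],
    [[0, 0, 0], [0.0425, 0.275, 0], 40],
    [[0, 0, 0], [0.06, 0.3675, 0], 40],
    [[0, 0, 0], [0.0775, 0.45, 0.025], 40],
    [[0, 0, 0], [0.0875, 0.5, 0.1], 40],
    [[0, 0, 0], [0.0875, 0.515, 0.2], 40],
    [[0, 0, 0], [0.0875, 0.515, 0.275], 40],
    [[0, 0, 0], [0.0875, 0.515, 0.325], 40],
    [[0, 0, 0], [0.0875, 0.515, 0.325], 40],
  ],
)

```text
t: 11.43
ee_pos: [0.6279, -0.2457, 0.0727]
ee_rot: [-3.138, 0.002, 0.01]
force: [-0.4, -0.2, -0.8]
gripper_width: 0.0399
grip_force: 0.0
```

Run:
```python
from edge import *
np.set_printoptions(precision=4,suppress=True)
s=state();print(s["t"],s["ee_pos"],s["ee_rot"],s["force"],s["gripper_width"])
f=grab_frame("side");a=f["color"][140:230,250:370];b=grab_frame("top");c=b["color"][180:250,250:370]
cv2.imwrite("pics/g4.png",cv2.resize(np.vstack([a,c])[...,::-1],None,fx=3.7,fy=3.7,interpolation=cv2.INTER_CUBIC))
```

```text
11.4333 [ 0.6279 -0.2457  0.0727] [-3.1384  0.0018  0.0099] [-0.4334 -0.1669 -0.8476] 0.03993561330748249
```

View pics/g4.png

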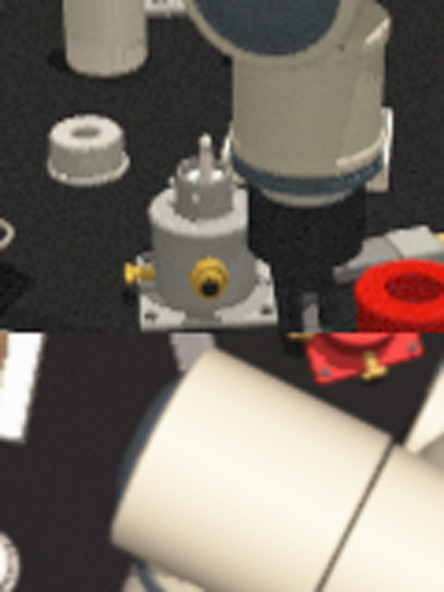

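In the tool's units: 55 mm / 400 = 0.1375, 2.5 mm / 400 = 0.0063.

servo_tool(
  commands=[
    [[0, 0, 0], [0.0063, 0.0025, 0.0625], 40],
    [[0, 0, 0], [0.0063, 0.0025, 0.1125], 40],
    [[0, 0, 0], [0.0063, 0.0025, 0.1375], 40],
    [[0, 0, 0], [0.0063, 0.0025, 0.1375], 40],
    [[0, 0, 0], [0.0063, 0.0025, 0.1375], 10],
    [[0, 0, 0], [0.0063, 0.0025, 0.1375], 10],
    [[0, 0, 0], [0.0063, 0.0025, 0.1375], 10],
    [[0, 0, 0], [0.0063, 0.0025, 0.1375], 10],
    [[0, 0, 0], [0.0063, 0.0025, 0.1375], 10],
    [[0, 0, 0], [0.0063, 0.0025, 0.1375], 10],
  ],
)

```text
t: 12.37
ee_pos: [0.6338, -0.2479, 0.0242]
ee_rot: [3.14, -0.001, 0.004]
force: [-1.6, 1.3, 9.1]
gripper_width: 0.0174
grip_force: 39.3
```

In the tool's units: -180 mm / 400 = -0.45, -170 mm / 400 = -0.425.

servo_tool(
  commands=[
    [[0, 0, 0], [0, 0, -0.05], 10],
    [[0, 0, 0], [0, 0, -0.1375], 10],
    [[0, 0, 0], [0, 0, -0.2375], 10],
    [[0, 0, 0], [0, 0, -0.3375], 10],
    [[0, 0, 0], [0, 0, -0.425], 10],
    [[0, 0, 0], [0, 0, -0.45], 10],
    [[0, 0, 0], [0, 0, -0.45], 10],
  ],
)

```text
t: 12.95
ee_pos: [0.6345, -0.2484, 0.2071]
ee_rot: [3.138, -0.001, 0.01]
force: [-0.1, -0.4, -0.3]
gripper_width: 0.0175
grip_force: 39.4
```

Run:
```python
from edge import *
np.set_printoptions(precision=4,suppress=True)
s=state();print(s["t"],s["ee_pos"],s["ee_rot"],s["force"],s["gripper_width"])
f=grab_frame("side");t=np.array(s["ee_pos"]);c=proj(f,[t])[0];print(c)
x,y=c.astype(int);save(f,"g5.png",(x-40,y-50,x+40,y+40),6)
```

```text
12.95 [ 0.6345 -0.2484  0.2071] [ 3.1383 -0.0011  0.0104] [-0.134  -0.363  -0.2855] 0.017514925195475532
[334.9783 203.1475]
```

View pics/g5.png

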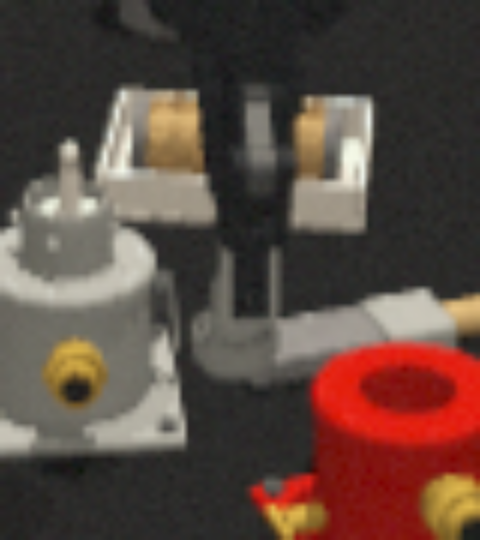

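In the tool's units: -278 mm / 400 = -0.695, -272 mm / 400 = -0.68.

servo_tool(
  commands=[
    [[0, 0, 0], [-0.0175, -0.085, 0], 10],
    [[0, 0, 0], [-0.0375, -0.18, 0], 10],
    [[0, 0, 0], [-0.0575, -0.275, 0], 10],
    [[0, 0, 0], [-0.0775, -0.37, 0], 10],
    [[0, 0, 0], [-0.0975, -0.465, 0], 10],
    [[0, 0, 0], [-0.115, -0.55, 0], 10],
    [[0, 0, 0], [-0.1325, -0.625, 0], 10],
    [[0, 0, 0], [-0.145, -0.68, 0], 10],
    [[0, 0, 0], [-0.145, -0.695, 0], 10],
    [[0, 0, 0], [-0.145, -0.695, 0], 10],
    [[0, 0, 0], [-0.145, -0.695, 0], 10],
  ],
)

```text
t: 13.92
ee_pos: [0.5748, 0.0302, 0.2014]
ee_rot: [3.141, -0.0, -0.002]
force: [-0.0, 0.1, -0.3]
gripper_width: 0.0172
grip_force: 39.5
```

Run:
```python
from edge import *
np.set_printoptions(precision=4,suppress=True)
s=state();print(s["t"],s["ee_pos"],s["ee_rot"],s["force"],s["gripper_width"])
f=grab_frame("side");t=np.array(s["ee_pos"]);c=proj(f,[t])[0];print(c)
save(f,"g6.png",(265,140,345,215),7)
```

```text
13.9167 [0.5748 0.0302 0.2014] [ 3.1414 -0.0002 -0.0021] [-0.0496  0.0761 -0.3392] 0.017150019280813243
[305.9163 157.3997]
```

View pics/g6.png

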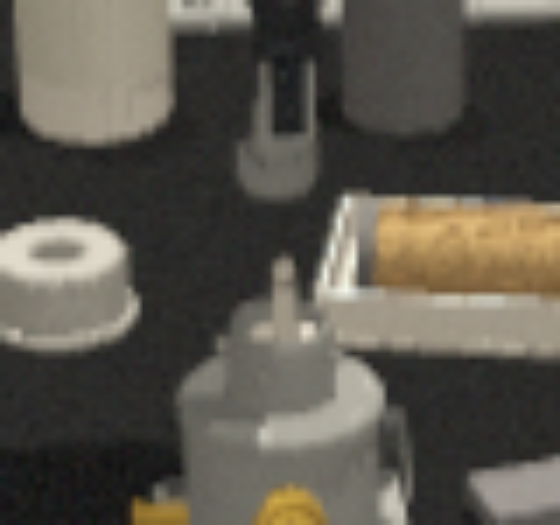

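In the tool's units: 48 mm / 400 = 0.12, 42 mm / 400 = 0.105.

servo_tool(
  commands=[
    [[0, 0, 0], [0.005, 0.0013, 0.025], 10],
    [[0, 0, 0], [0.005, 0.0013, 0.055], 10],
    [[0, 0, 0], [0.005, 0.0013, 0.075], 10],
    [[0, 0, 0], [0.005, 0.0013, 0.09], 10],
    [[0, 0, 0], [0.005, 0.0013, 0.105], 10],
    [[0, 0, 0], [0.005, 0.0013, 0.12], 10],
    [[0, 0, 0], [0.005, 0.0013, 0.12], 10],
  ],
)

```text
t: 14.55
ee_pos: [0.5766, 0.0298, 0.1531]
ee_rot: [-3.141, 0.001, 0.002]
force: [-0.3, -0.1, -0.9]
gripper_width: 0.0171
grip_force: 39.5
```

Run:
```python
from edge import *
np.set_printoptions(precision=4,suppress=True)
s=state();print(s["t"],s["ee_pos"],s["ee_rot"],s["force"],s["wrist_torque"])
f=grab_frame("side")
e=edges(f,range(172,180),305);print(e.T,e.mean(1));save(f,"g7.png",(265,140,345,215),7)
```

```text
14.55 [0.5766 0.0298 0.1531] [-3.1415  0.0015  0.0024] [-0.2924 -0.0779 -0.8776] [0.008  0.0326 0.0352]
[[301.7236 301.4516 301.1644 300.0542 299.4666 299.5271 299.4038 299.1117]
 [312.4806 312.9067 314.8803 314.5417 314.8692 315.3105 315.3587 314.7084]] [307.1021 307.1792 308.0223 307.298  307.1679 307.4188 307.3812 306.9101]
```

servo_tool(
  commands=[
    [[0, 0, 0], [0, 0, 0.015], 10],
    [[0, 0, 0], [0, 0, 0.0275], 10],
    [[0, 0, 0], [0, 0, 0.0375], 10],
    [[0, 0, 0], [0, 0, 0.045], 10],
    [[0, 0, 0], [0, 0, 0.05], 10],
    [[0, 0, 0], [0, 0, 0.05], 10],
  ],
)

```text
t: 15.1
ee_pos: [0.5768, 0.0299, 0.1339]
ee_rot: [3.142, -0.001, -0.001]
force: [-0.8, 0.2, 0.2]
gripper_width: 0.0174
grip_force: 39.5
```

In the tool's units: 4 mm / 400 = 0.01, 3 mm / 400 = 0.0075.

servo_tool(
  commands=[
    [[0, 0, 0], [0, 0, 0.0038], 10],
    [[0, 0, 0], [0, 0, 0.0075], 10],
    [[0, 0, 0], [0, 0, 0.01], 10],
    [[0, 0, 0], [0, 0, 0.01], 10],
  ],
)

```text
t: 15.43
ee_pos: [0.5769, 0.0299, 0.1302]
ee_rot: [3.142, -0.001, -0.001]
force: [-2.2, -0.9, 2.7]
gripper_width: 0.0171
grip_force: 39.9
```

In the tool's units: -196 mm / 400 = -0.49, -162 mm / 400 = -0.405.

servo_tool(
  commands=[
    [[0, 0, 0], [0, 0, 0], 36],
    [[0, 0, 0], [0, 0, 0], 36],
    [[0, 0, 0], [0, 0, 0], 36],
    [[0, 0, 0], [0, 0, -0.025], 36],
    [[0, 0, 0], [0, 0, -0.075], 36],
    [[0, 0, 0], [0, 0, -0.1625], 60],
    [[0, 0, 0], [-0.025, -0.05, -0.2125], 85],
    [[0, 0, 0], [-0.0625, -0.135, -0.2125], 85],
    [[0, 0, 0], [-0.1025, -0.225, -0.2], 85],
    [[0, 0, 0], [-0.1425, -0.315, -0.175], 85],
    [[0, 0, 0], [-0.1825, -0.405, -0.15], 85],
    [[0, 0, 0], [-0.2225, -0.49, -0.125], 85],
  ],
)

```text
t: 16.43
ee_pos: [0.4875, 0.2278, 0.181]
ee_rot: [-3.141, 0.001, -0.002]
force: [1.6, 0.5, -0.4]
gripper_width: 0.0847
grip_force: 0.0
```

In the tool's units: 90 mm / 400 = 0.225, 70 mm / 400 = 0.175.

servo_tool(
  commands=[
    [[0, 0, 0], [-0.0325, -0.0625, 0.025], 85],
    [[0, 0, 0], [-0.05, -0.0925, 0.1], 85],
    [[0, 0, 0], [-0.05, -0.0925, 0.175], 85],
    [[0, 0, 0], [-0.05, -0.0925, 0.225], 85],
    [[0, 0, 0], [-0.05, -0.0925, 0.225], 85],
  ],
)

```text
t: 16.85
ee_pos: [0.4664, 0.2627, 0.0877]
ee_rot: [3.14, 0.0, -0.007]
force: [-0.8, -0.2, -0.5]
gripper_width: 0.0852
grip_force: 0.0
```

Run:
```python
from edge import *
np.set_printoptions(precision=4,suppress=True)
s=state();print(s["t"],s["ee_pos"],s["ee_rot"],s["force"],s["gripper_width"])
f=grab_frame("side");a=f["color"][140:215,255:345];c=f["color"][150:225,225:315]
cv2.imwrite("pics/g8.png",cv2.resize(np.hstack([a,c])[...,::-1],None,fx=4.4,fy=4.4,interpolation=cv2.INTER_CUBIC))
print(proj(f,[s["ee_pos"]]))
```

```text
16.85 [0.4664 0.2627 0.0877] [ 3.1397  0.0001 -0.007 ] [-0.8264 -0.1605 -0.5285] 0.08522818614196573
[[272.0082 160.8196]]
```

View pics/g8.png

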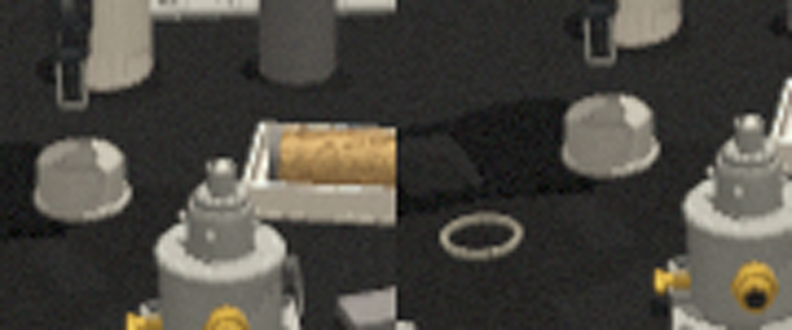

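In the tool's units: 86 mm / 400 = 0.215, 80 mm / 400 = 0.2.

servo_tool(
  commands=[
    [[0, 0, 0], [0.0025, 0, 0.0875], 85],
    [[0, 0, 0], [0.0025, 0, 0.1625], 85],
    [[0, 0, 0], [0.0025, 0, 0.2], 85],
    [[0, 0, 0], [0.0025, 0, 0.215], 85],
    [[0, 0, 0], [0.0025, 0, 0.215], 85],
    [[0, 0, 0], [0.0025, 0, 0.215], 60],
    [[0, 0, 0], [0.0025, 0, 0.215], 60],
    [[0, 0, 0], [0.0025, 0, 0.215], 60],
    [[0, 0, 0], [0.0025, 0, 0.215], 60],
    [[0, 0, 0], [0.0025, 0, 0.215], 60],
  ],
  grip_force=50,
)

```text
t: 17.73
ee_pos: [0.4704, 0.2634, 0.0064]
ee_rot: [-3.141, 0.001, -0.005]
force: [-0.4, -2.9, 11.0]
gripper_width: 0.0661
grip_force: 53.0
```

In the tool's units: 233 mm / 400 = 0.5825, -165 mm / 400 = -0.4125.

servo_tool(
  commands=[
    [[0, 0, 0], [0, 0, -0.0375], 60],
    [[0, 0, 0], [0, 0, -0.1125], 60],
    [[0, 0, 0], [0, 0, -0.2125], 60],
    [[0, 0, 0], [0, 0, -0.3125], 60],
    [[0, 0, 0], [0.02, 0.045, -0.3875], 60],
    [[0, 0, 0], [0.055, 0.125, -0.4125], 60],
    [[0, 0, 0], [0.095, 0.215, -0.4125], 60],
    [[0, 0, 0], [0.135, 0.305, -0.4125], 60],
    [[0, 0, 0], [0.175, 0.395, -0.4125], 60],
    [[0, 0, 0], [0.21, 0.475, -0.4125], 60],
    [[0, 0, 0], [0.24, 0.5425, -0.4125], 60],
    [[0, 0, 0], [0.2575, 0.5825, -0.4125], 60],
  ],
)

```text
t: 18.73
ee_pos: [0.5735, 0.0269, 0.1711]
ee_rot: [3.141, -0.004, 0.004]
force: [-0.5, 0.1, -0.7]
gripper_width: 0.0654
grip_force: 56.8
```

servo_tool(
  commands=[
    [[0, 0, 0], [0, 0, 0], 60],
    [[0, 0, 0], [0, 0, 0], 60],
  ],
)

```text
t: 18.9
ee_pos: [0.5724, 0.0292, 0.1705]
ee_rot: [-3.142, 0.004, -0.002]
force: [-0.1, 1.0, -1.5]
gripper_width: 0.0657
grip_force: 56.8
```

Run:
```python
from edge import *
np.set_printoptions(precision=2,suppress=True)
s=state();print(s["t"],np.round(s["ee_pos"],4),np.round(s["ee_rot"],4),s["force"],s["gripper_width"])
f=grab_frame("side");t=np.array(s["ee_pos"]);b=t[2]-.0064
save(f,"g9.png",(255,130,355,210),6)
print("axis cols: tool at collar z",proj(f,[[t[0],t[1],b],[t[0],t[1],b+.036],[t[0],t[1],.14],[.5705,.0295,.12]]))
for r in range(150,206,3):
    e=edges(f,[r],305,22)[0];print(r,e,e.mean(),end=" | ")
print(f["color"][[160,165,170,176,185]].max(-1)[:,285:330])
```

```text
18.9 [0.57 0.03 0.17] [-3.14  0.   -0.  ] [-0.08  1.04 -1.51] 0.06565391080685513
axis cols: tool at collar z [[305.29 169.41]
 [305.08 157.98]
 [305.43 176.92]
 [304.9  183.03]]
150 [296.71 315.4 ] 306.0557795698925 | 153 [291.13 310.32] 300.72362916902205 | 156 [295.5  312.76] 304.127169983911 | 159 [292.5  315.23] 303.8670872239969 | 162 [291.54 315.13] 303.33796577386545 | 165 [291.97 315.63] 303.80252004246654 | 168 [290.36 320.44] 305.40198120915034 | 171 [290.93 317.84] 304.38773923144726 | 174 [293.56 315.26] 304.41470023463694 | 177 [302.22 314.3 ] 308.2602480771734 | 180 [300.73 314.28] 307.5056404318199 | 183 [298.89 310.42] 304.6559395714795 | 186 [296.85 311.34] 304.09307998518796 | 189 [295.4  318.83] 307.11660907705885 | 192 [292.79 317.29] 305.04020801461843 | 195 [290.68 319.38] 305.032375844002 | 198 [290.39 319.79] 305.09349968686234 | 201 [297.95 319.09] 308.5196860395547 | 204 [291.4  320.19] 305.7958289619845 | [[ 45  39  38  38  43  39  49  97 138 139 151 131 120 118 114 123  84  60
   35  30  35  30  32  62  84 112 124 184 200 189 144  56  42  40  45  39
   39  42  37  37  35  38  42  37  40]
 [ 44  46  46  46  41  44  49  89 118 122 118 123 125 125 127 132 125 116
   46  36  38  32  43 101 125 141 134 135 135 129 124  62  44  43  42  41
   43  40  41  48  39  44  40  45  43]
 [ 46  42  45  46  46  55 105 137 122 120 122 125 122 125 126 129 125 114
   58  49  50  48  53 103 127 139 135 136 133 135 178 198 149 153 172 178
  191 163 154 169 181 181 172 173 189]
 [ 43  48  43  41  44  39  39  45  47  41  44  44  55  60  78  76  87  97
  103 117 124 116  94  65  66  64 127 230 160 209 237 101 105 117 166 175
  164 151 154 166 170 167 170 168 170]
 [ 38  42  43  45  45  41  38  42  46  43  43  46  48  91  95 103  97  98
   94 103  92  91  99  97  90  98 111 161 159 161 160 162 160 159 160 160
  159 159 161 159 160 160 162 158 159]]
```

View pics/g9.png

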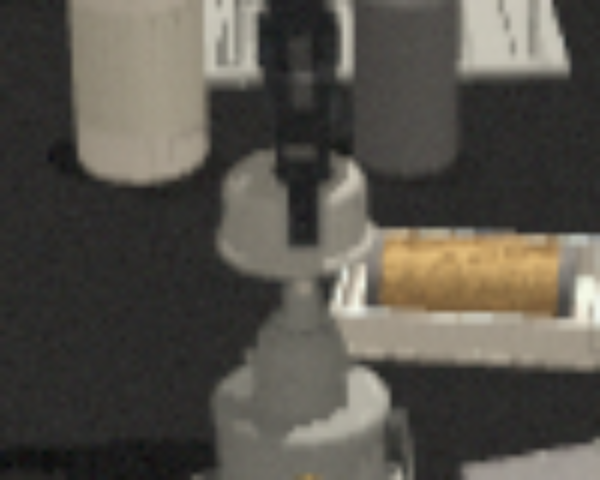

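In the tool's units: 53 mm / 400 = 0.1325, 1.5 mm / 400 = 0.0038.

servo_tool(
  commands=[
    [[0, 0, 0], [0.0038, 0, 0.03], 60],
    [[0, 0, 0], [0.0038, 0, 0.065], 60],
    [[0, 0, 0], [0.0038, 0, 0.095], 60],
    [[0, 0, 0], [0.0038, 0, 0.115], 60],
    [[0, 0, 0], [0.0038, 0, 0.125], 60],
    [[0, 0, 0], [0.0038, 0, 0.1325], 60],
    [[0, 0, 0], [0.0038, 0, 0.1325], 60],
  ],
)

```text
t: 19.53
ee_pos: [0.5734, 0.0304, 0.1163]
ee_rot: [-3.142, 0.0, 0.0]
force: [-1.0, -0.7, -1.4]
gripper_width: 0.0662
grip_force: 56.8
```

In the tool's units: 8 mm / 400 = 0.02, 6 mm / 400 = 0.015.

servo_tool(
  commands=[
    [[0, 0, 0], [0, 0, 0.005], 60],
    [[0, 0, 0], [0, 0, 0.01], 60],
    [[0, 0, 0], [0, 0, 0.015], 60],
    [[0, 0, 0], [0, 0, 0.02], 60],
    [[0, 0, 0], [0, 0, 0.02], 60],
  ],
)

```text
t: 19.95
ee_pos: [0.5739, 0.0299, 0.1092]
ee_rot: [3.142, -0.001, 0.002]
force: [-4.5, -0.1, 16.4]
gripper_width: 0.0658
grip_force: 58.7
```

In the tool's units: -1.1 mm / 400 = -0.0028, -1 mm / 400 = -0.0025, -20 degrees / 90 = -0.2222.

servo_tool(
  commands=[
    [[0, 0, -0.0222], [-0.0025, 0, 0], 60],
    [[0, 0, -0.0556], [-0.0025, -0.0005, 0], 60],
    [[0, 0, -0.0889], [-0.0025, -0.0008, 0], 60],
    [[0, 0, -0.1222], [-0.0025, -0.001, 0], 60],
    [[0, 0, -0.1556], [-0.0025, -0.0013, 0], 60],
    [[0, 0, -0.1889], [-0.0028, -0.0015, 0], 60],
    [[0, 0, -0.2222], [-0.0028, -0.0018, 0], 60],
  ],
)

```text
t: 20.53
ee_pos: [0.5725, 0.0306, 0.1083]
ee_rot: [-3.093, -0.548, -0.0]
force: [1.1, -0.7, -0.7]
gripper_width: 0.0659
grip_force: 56.8
```

In the tool's units: 2 mm / 400 = 0.005, 1 mm / 400 = 0.0025.

servo_tool(
  commands=[
    [[0, 0, 0], [0, 0, 0.0025], 60],
    [[0, 0, 0], [0, 0, 0.005], 60],
    [[0, 0, 0], [0, 0, 0.005], 60],
  ],
)

```text
t: 20.78
ee_pos: [0.5725, 0.0306, 0.1061]
ee_rot: [3.095, 0.541, 0.0]
force: [1.2, -0.2, -1.4]
gripper_width: 0.0659
grip_force: 56.8
```

servo_tool(
  commands=[
    [[0, 0, 0], [0, 0, 0.0038], 60],
    [[0, 0, 0], [0, 0, 0.0075], 60],
    [[0, 0, 0], [0, 0, 0.0075], 60],
  ],
)

```text
t: 21.03
ee_pos: [0.5725, 0.0306, 0.103]
ee_rot: [-3.094, -0.543, 0.0]
force: [1.1, 0.3, -1.0]
gripper_width: 0.0656
grip_force: 56.9
```

In the tool's units: 6 mm / 400 = 0.015, 4.5 mm / 400 = 0.0113.

servo_tool(
  commands=[
    [[0, 0, 0], [0, 0, 0.0038], 60],
    [[0, 0, 0], [0, 0, 0.0075], 60],
    [[0, 0, 0], [0, 0, 0.0113], 60],
    [[0, 0, 0], [0, 0, 0.015], 60],
    [[0, 0, 0], [0, 0, 0.015], 60],
  ],
)

```text
t: 21.45
ee_pos: [0.5726, 0.0307, 0.0971]
ee_rot: [-3.094, -0.544, -0.0]
force: [1.0, -0.1, 2.2]
gripper_width: 0.0654
grip_force: 57.1
```

In the tool's units: 5.5 mm / 400 = 0.0138, 4.5 mm / 400 = 0.0113.

servo_tool(
  commands=[
    [[0, 0, 0], [0, 0, 0.0038], 60],
    [[0, 0, 0], [0, 0, 0.0075], 60],
    [[0, 0, 0], [0, 0, 0.0113], 60],
    [[0, 0, 0], [0, 0, 0.0138], 60],
    [[0, 0, 0], [0, 0, 0.0138], 60],
  ],
)

```text
t: 21.87
ee_pos: [0.5726, 0.0306, 0.0918]
ee_rot: [3.094, 0.544, 0.0]
force: [-0.3, 0.7, 4.8]
gripper_width: 0.0659
grip_force: 57.5
```

servo_tool(
  commands=[
    [[0, 0, 0], [0, 0, 0.0013], 60],
    [[0, 0, 0], [0, 0, 0.0025], 60],
    [[0, 0, 0], [0, 0, 0.0025], 60],
    [[0, 0, 0], [0, 0, 0.0025], 60],
  ],
)

```text
t: 22.2
ee_pos: [0.5726, 0.0306, 0.0914]
ee_rot: [3.094, 0.544, 0.001]
force: [-3.3, -0.7, 15.4]
gripper_width: 0.0656
grip_force: 58.6
```

In the tool's units: 0.3 mm / 400 = 0.0008.

servo_tool(
  commands=[
    [[0, 0, 0], [0, 0, 0.0008], 60],
    [[0, 0, 0], [0, 0, 0.0008], 60],
    [[0, 0, 0], [0, 0, 0.0008], 60],
    [[0, 0, 0], [0, 0, 0.0008], 60],
    [[0, 0, 0], [0, 0, 0.0008], 60],
    [[0, 0, 0], [0, 0, 0.0008], 60],
  ],
)

```text
t: 22.7
ee_pos: [0.5727, 0.0306, 0.0913]
ee_rot: [3.094, 0.544, 0.001]
force: [-3.3, -1.1, 19.3]
gripper_width: 0.0659
grip_force: 59.0
```

Run:
```python
from fit import *
s=state();print(s["t"],s["ee_pos"],s["force"],s["qvel"].round(3) if hasattr(s["qvel"],"round") else s["qvel"])
f=grab_frame("side");save(f,"g10.png",(255,130,355,230),6)
```

```text
22.7 [0.5726686  0.03063317 0.0913408 ] [-3.34023061 -1.14668261 19.25244874] [-0.002  0.    -0.    -0.001  0.     0.   ]
```

View pics/g10.png

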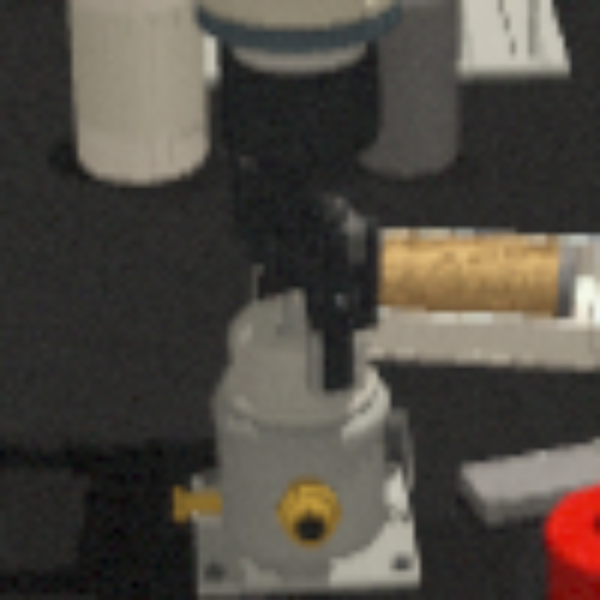

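The collar sits down against the shoulder (foot ring at about pixel (305,195)), and the hard stop holds steady at 19 N, so I'm handing the job in.

```bash
python3 -c "
from bench import *
print(sign_off())"
```

```text
the job is handed in; nothing more can be done
None
```

The cartridge, screen disc and collar are all fitted. I handed the job in at about 22.7 s of the 72 s limit, with the arm still pressing the collar on its hard stop at about 19 N, and touched nothing else on the worktop.

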